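# Set the address switches of the dust-extraction controller

### The job

Set the address on the blue switch bank of the dust-extraction controller: red and green switches on, yellow and white switches off, each slid fully to its end. On is the side with the green stripe, off the side with the black stripe.

Things in the scene. Friction and masses are not known exactly. Their poses are not given: they have to be found in the camera images.
- knob_red (a point): centre (half-way up) of the red switch knob; point x axis: along the travel towards ON, level; z up. The knob is an upright block 14 mm along the travel, 12 mm across, 26 mm high, on a flat grey face plate 29 mm above the bench. Four such switches stand side by side across the travel, 50 mm apart, in varying order, on a fixed blue box 110 mm (along the travel) x 226 x 24 mm; the green-striped ON edge is away from the robot.
- knob_yellow (a point): centre (half-way up) of the yellow switch knob; point x axis: along the travel towards ON, level; z up. The knob is an upright block 14 mm along the travel, 12 mm across, 26 mm high, on a flat grey face plate 29 mm above the bench. Four such switches stand side by side across the travel, 50 mm apart, in varying order, on a fixed blue box 110 mm (along the travel) x 226 x 24 mm; the green-striped ON edge is away from the robot.
- switch_red (a joint): travel of the red switch in m: 0 = fully OFF (knob at the black-stripe end), 0.036 = fully ON (knob at the green-stripe end). It slides against about 1.5 N of friction, stays where it is left and has hard stops at both ends.
- switch_yellow (a joint): travel of the yellow switch in m: 0 = fully OFF (knob at the black-stripe end), 0.036 = fully ON (knob at the green-stripe end). It slides against about 1.5 N of friction, stays where it is left and has hard stops at both ends.
- switch_green (a joint): travel of the green switch in m: 0 = fully OFF (knob at the black-stripe end), 0.036 = fully ON (knob at the green-stripe end). It slides against about 1.5 N of friction, stays where it is left and has hard stops at both ends.
- switch_white (a joint): travel of the white switch in m: 0 = fully OFF (knob at the black-stripe end), 0.036 = fully ON (knob at the green-stripe end). It slides against about 1.5 N of friction, stays where it is left and has hard stops at both ends.

How it is judged:
At the end, for the whole second after the job is handed in: The red and green switches are on (within 10 mm of the end of their travel on the green-stripe side), the yellow and white switches are off (within 10 mm of the end on the black-stripe side), and all four are at rest (value of joint each of switch_red, switch_green above 0.026 m and value of joint each of switch_yellow, switch_white below 0.01 m and velocity of joint switch_red between -0.01 and 0.01 m/s and velocity of joint switch_yellow between -0.01 and 0.01 m/s and velocity of joint switch_green between -0.01 and 0.01 m/s and velocity of joint switch_white between -0.01 and 0.01 m/s); the robot touches nothing.
It also fails if it takes over 48 s, if anything falls off the work surface, if the arm or the gripper's body presses on something with over 40 N, if the wrist force passes 120 N, or if a joint passes its speed limit or range.

### The arm

A 6-joint arm with a two-finger parallel gripper is mounted at the origin on a cart in front of the work surface, level with it; the furniture and walls round the work are solid. World frame = base frame: x ahead of the robot, y to its left, z up, the work surface at z = 0. Lengths are in m, angles in rad, forces in N, time in s.
With the tool pointing down it reaches from about 0.325 to 0.9 m from the base axis. Payload 3.5 kg.
Tool frame: the origin (TCP) lies midway between the tips of the shut fingers; the grasp point (between the pads) lies 19 mm behind it (r.grip_depth is the distance from the TCP to the grasp point, in m); z points along the fingers, y is the line along which they close (so a half turn about z gives the same grasp; the last joint's range is limited). The gripper opens to 85 mm and grips with 20 to 120 N. Pads are 22 mm wide; open, the fingers measure 114 mm over their backs; the gripper's body (76 mm by 85 mm) begins 54 mm behind the grasp point. The pads swing forward as they close: fully open they stand 13 mm farther back than shut.
Start: joints at [1.217, 0.276, -0.026, 1.268, 0, 1.467], TCP at [0.155, 0.605, 0.194] pointing down, gripper open.
Joint ranges: [-3.12, 3.12], [-0.85, 1.88], [-1.08, 1.24], [-1.95, 2.15], [-1.57, 1.53], [-3.14, 3.14]. Speed limits (rad/s): [2.57, 2.57, 3.14, 3.14, 3.14, 3.14].

### API

Orientations are given as a unit quaternion [x, y, z, w].
In Python, from plant import r, effector, optics, close_job gives the robot as it stands. Calls block until the motion is done:
- r.movep(position, orientation): joint-space move of the TCP to a pose.
- r.servo_line(position, speed=0.15, rotation=None, f_stop=None): straight line of the TCP; rotation=None keeps the orientation; speed is the mean speed in m/s. With f_stop (N) it stops when the force on the tool has changed by that much, and returns True; else False.
- r.set_joints(angles): joint-space move.
- effector.grip(opening): finger opening in m; the grip force is fixed at half the most; returns when the fingers have stopped.
- r.dwell(seconds).
- r.ik(position, orientation): joint angles nearest the present ones, or None.
- optics.snapshot(name): name is "side" or "top"; returns the picture (420x560x3 uint8, red, green, blue); there is no depth.
- optics.get_calibration(name): a dict with "vertical_fov" (degrees; the focal length in pixels is half the picture's height over the tangent of half this angle, whatever the lens; pixels are square), "cx", "cy" (the principal point, pixels), "k1" (the pictures are not rectified: a ray, as slopes to the right and down, at radius r is drawn at 1 + k1 r^2 times it, then the intrinsics apply), "view" (4x4, takes a point from world to camera coordinates). Camera axes: x right, y down, z forward; pixel columns grow to the right and rows downward; lengths in m; the calibration is good to about 2 mm. A picture is of the moment at which its call begins. get_calibration takes no time and is no camera call.
A pose or a line that the arm cannot do raises r.Unreachable and nothing moves.
- close_job(): hands the job in; it is judged then, once.
Readings, each from a call of its own:
- r.read_clock(): time.
- r.read_joints(): joint angles.
- r.read_qvel(): joint speeds.
- r.read_tau(): joint torques, N m.
- r.read_ee_pos(): TCP position.
- r.read_orientation(): TCP orientation.
- r.read_ft_force(): force on the tool from outside, world axes, zero at the start.
- r.read_ft_torque(): the same for the moment, N m.
- r.read_width(): finger opening in m.
- r.read_grip_force(): force on a finger pad.
Only numpy, scipy, OpenCV 4.12 (cv2) and the standard library are available. Lean on these libraries where they do the work, as an engineer would, in place of code of your own. Each camera call takes 0.05 s, during which the arm holds its last target. There are 200 camera calls.

## Working session

There is one attempt and no reset: what is moved stays moved. The work goes in short steps, each a Python script; the robot and the scene stay as the last script left them, time stands still between calls to the robot, and variables do not carry over. Pictures are saved under pics/ and viewed, at most 10 in all, crops included, and the job is handed in when it is done.

```bash
mkdir -p pics; python3 - <<'E'
from plant import r, optics
import cv2
for n in("side","top"):
    cv2.imwrite(f"pics/{n}0.png",optics.snapshot(n)[:,:,::-1]); print(n,optics.get_calibration(n))
print(r.read_orientation(),r.read_ee_pos(),r.read_clock(),r.read_width())
E
```

```text
side {'vertical_fov': 43.730129883896105, 'cx': 280.2197241022149, 'cy': 207.281840501644, 'k1': -0.08438033766075685, 'view': array([[-0.99935254, -0.03548017,  0.00597183,  0.57035769],
       [-0.02629727,  0.6070181 , -0.79425278,  0.05515488],
       [ 0.02455521, -0.79389558, -0.60755811,  0.90667643],
       [ 0.        ,  0.        ,  0.        ,  1.        ]])}
top {'vertical_fov': 45.03659849171385, 'cx': 274.64586219664784, 'cy': 213.27768535001377, 'k1': -0.155167223826247, 'view': array([[-0.02639602, -0.99945897, -0.019622  ,  0.05154263],
       [-0.99345577,  0.02840939, -0.11062794,  0.55980903],
       [ 0.11112553,  0.01657345, -0.99366817,  0.85199662],
       [ 0.        ,  0.        ,  0.        ,  1.        ]])}
[ 1.25087283e-01  9.92145208e-01 -1.00281287e-03 -2.28809045e-04] [0.154839   0.60470311 0.19334093] 0.1 0.08548888184327126
```

View pics/side0.png

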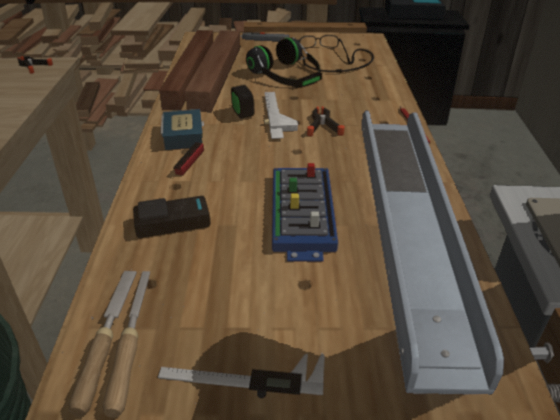

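View pics/top0.png

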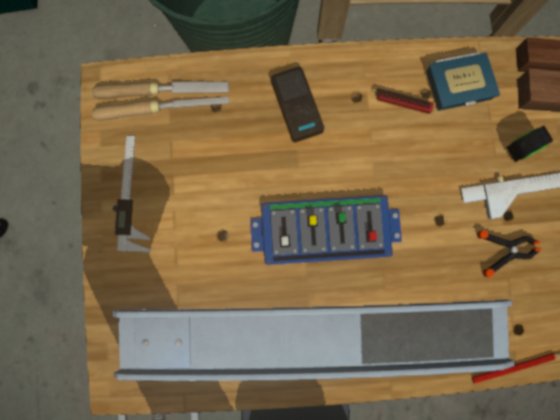

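The side view shows the bank at about (305,208) and the top view at about (327,229), with the green stripe away from the robot. Red and white are toward black, yellow and green toward green. I'll enlarge both views.

```bash
python3 - <<'E'
import cv2,numpy as np
a=cv2.imread("pics/side0.png")[155:265,260:350]; b=cv2.imread("pics/top0.png")[190:270,245:405]
cv2.imwrite("pics/s1.png",cv2.resize(a,None,fx=5.4,fy=5.4,interpolation=2)); cv2.imwrite("pics/t1.png",cv2.resize(b,None,fx=5,fy=5,interpolation=2))
E
```

```text
(no output)
```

View pics/s1.png

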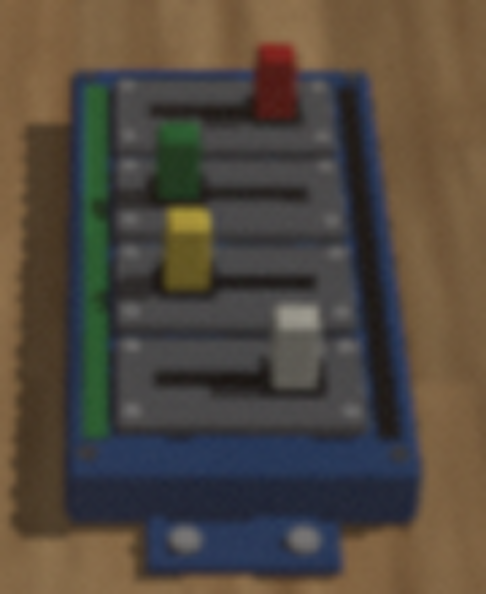

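View pics/t1.png

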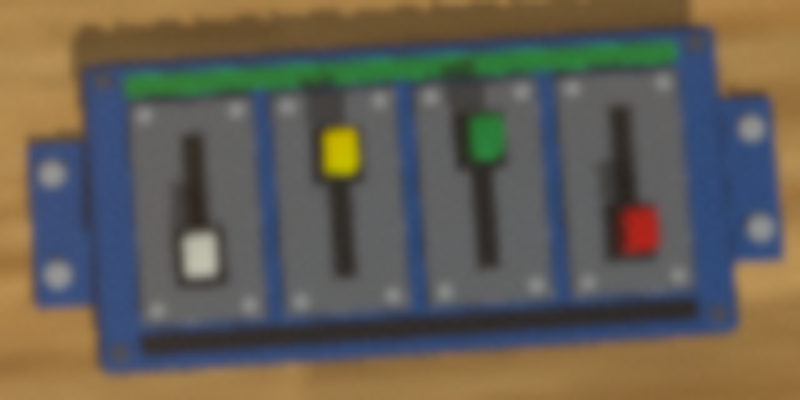

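Enlarged, red and white sit at the OFF end, and yellow and green at the ON end. I'll triangulate the knob tops:
- **Side crop:** R (275,56), G (180,135), Y (188,221), W (297,317).
- **Top crop:** R (640,227), G (487,136), Y (342,150), W (200,252).

```bash
cat > h.py <<'E'
import numpy as np, cv2
from plant import optics
def proj(n,p):
    c=optics.get_calibration(n); q=c["view"]@np.append(p,1); u=q[:2]/q[2]; u=u*(1+c["k1"]*(u@u))
    return u*210/np.tan(np.radians(c["vertical_fov"]/2))+[c["cx"],c["cy"]]
def tri(s,t):
    from scipy.optimize import least_squares
    o=least_squares(lambda p:np.r_[proj("side",p)-s,proj("top",p)-t],[.55,-.05,.05]); return o.x,np.abs(o.fun).max()
E
python3 - <<'E'
from h import *
S=dict(R=(275,56),G=(180,135),Y=(188,221),W=(297,317)); T=dict(R=(640,227),G=(487,136),Y=(342,150),W=(200,252))
P={}
for k in S:
    P[k],e=tri((np.array(S[k])+.5)/5.4+[260,155]-.5,(np.array(T[k])+.5)/5+[245,190]-.5); print(k,P[k].round(4),round(e,2))
for a,b in("WR","WY","YG","GR"): print(a+b,(P[b]-P[a]).round(4),np.linalg.norm((P[b]-P[a])[:2]))
E
```

```text
R [ 0.5174 -0.1294  0.0541] 0.46
G [ 0.5499 -0.0785  0.0543] 0.46
Y [ 0.5466 -0.029   0.0548] 0.47
W [0.5128 0.0201 0.0552] 0.19
WR [ 0.0046 -0.1495 -0.0011] 0.14956625817066807
WY [ 0.0337 -0.0491 -0.0004] 0.059601450936545536
YG [ 0.0033 -0.0495 -0.0004] 0.04958079858123683
GR [-0.0325 -0.0509 -0.0003] 0.060390041483771265
```

Heights (54–55 mm), neighbour spacing (49.6 mm) and the W–R distance (150 mm) all match the text, with the box yawed by about 0.035 rad. Red and yellow need moving, so I'll push each with the shut fingers.

```bash
python3 - <<'E'
from h import *
from plant import r,effector
import cv2
from scipy.spatial.transform import Rotation as Ro
a=.038; q=(Ro.from_euler('z',a)*Ro.from_euler('y',np.pi)).as_quat(); u=np.array([np.cos(a),np.sin(a),0])
effector.grip(0)
for k,p,s in(("R",[.5174,-.1294,.038],1),("Y",[.5466,-.029,.038],-1)):
    p=np.array(p); st=p-s*.034*u; up=st+[0,0,.07]
    r.movep(up,q)
    hit=r.servo_line(st,speed=.08,f_stop=15); print(k,"down hit",hit,r.read_ee_pos().round(4))
    if hit: r.servo_line(up); break
    hit=r.servo_line(p+s*(.036-.018+.006)*u,speed=.04,f_stop=8)
    e=r.read_ee_pos(); print("push",hit,e.round(4),"travel",round(s*(e-p)@u+.018,4),r.read_ft_force().round(1))
    e=e-s*.012*u; r.servo_line(e,speed=.06); r.servo_line(e+[0,0,.08],speed=.15)
r.movep([.35,.3,.25],q)
for n,b in(("side",(155,265,260,350)),("top",(190,270,245,405))):
    i=optics.snapshot(n)[b[0]:b[1],b[2]:b[3],::-1]; cv2.imwrite(f"pics/{n}2.png",cv2.resize(i,None,fx=5,fy=5,interpolation=2))
print(r.read_clock())
E
```

```text
R down hit False [ 0.484  -0.1309  0.0385]
push False [ 0.5411 -0.1284  0.038 ] travel 0.0417 [ 0.4 -0.3  0.3]
Y down hit False [ 0.5812 -0.0278  0.0385]
push False [ 0.5229 -0.0299  0.038 ] travel 0.0417 [ 0.3  0.2 -1.4]
13.1667
```

View pics/top2.png

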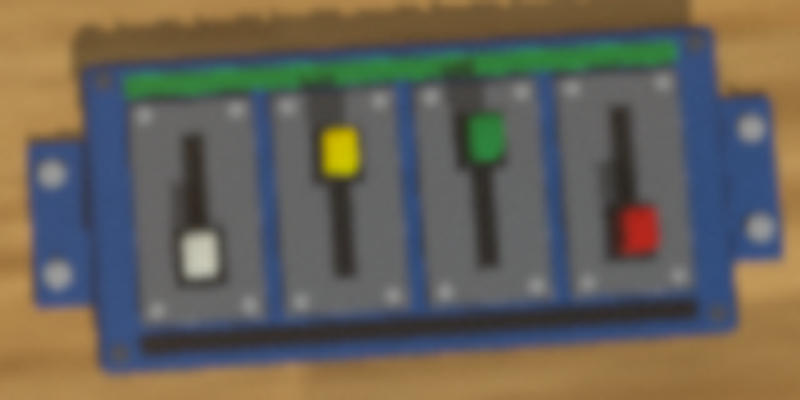

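View pics/side2.png

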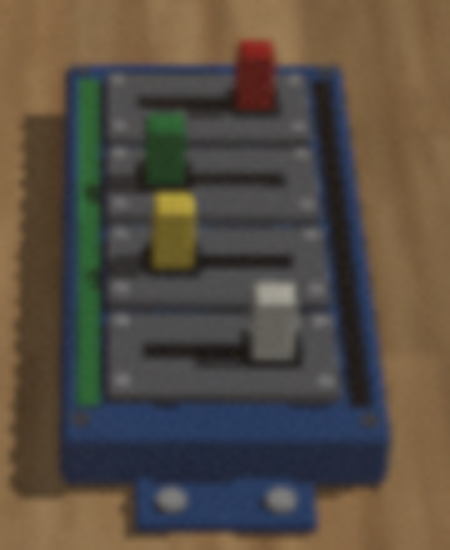

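Nothing moved: in both crops red is still OFF and yellow still ON, and no contact force was felt. I'll check the finger width, then look with the tool in place behind red.

```bash
python3 - <<'E'
from h import *
from plant import r,effector
from scipy.spatial.transform import Rotation as Ro
print(r.read_width(),r.read_ee_pos(),r.read_ft_force().round(2))
a=.038; q=(Ro.from_euler('z',a)*Ro.from_euler('y',np.pi)).as_quat(); u=np.array([np.cos(a),np.sin(a),0])
p=np.array([.5174,-.1294,.038]); st=p-.034*u
r.movep(st+[0,0,.07],q); r.servo_line(st,speed=.1,f_stop=15)
print(r.read_width(),r.read_ee_pos(),proj("side",r.read_ee_pos()),proj("top",r.read_ee_pos()))
i=optics.snapshot("side")[90:270,200:400,::-1]; j=optics.snapshot("top")[150:330,260:460,::-1]
cv2.imwrite("pics/b.png",cv2.resize(np.hstack([i,j]),None,fx=2,fy=2,interpolation=2))
print(r.read_clock())
E
```

```text
-0.00015577895447478263 [0.35044884 0.29926295 0.24929523] [0.27 0.09 0.27]
7.530410004446052e-05 [ 0.48403573 -0.13079977  0.03850572] [328.10114682 171.93302961] [372.73000718 254.52802554]
15.8417
```

View pics/b.png

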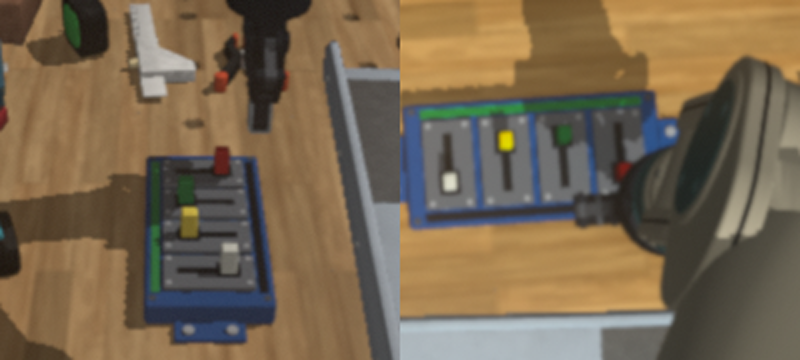

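In the b.png crop the finger tip shows at side pixel (329,155), but the reported TCP projects to (328,172). So the tool isn't where its readings say, or the calibration is off. I'll quantify that before moving.

```bash
python3 - <<'E'
from h import *
from plant import r
from scipy.spatial.transform import Rotation as Ro
e=r.read_ee_pos(); print(e,r.read_orientation().round(4),r.read_joints().round(4))
for z in(0,.03,.06,.1,.15): print(z,proj("side",e+[0,0,z]).round(1),proj("top",e+[0,0,z]).round(1))
b=cv2.imread("pics/side0.png")[:,:,::-1].astype(int); s=optics.snapshot("side").astype(int)
m=(np.abs(s-b).sum(2)>60)
for row in range(110,180,3):
    c=np.where(m[row,300:350])[0]+300
    print(row,(c.min(),c.max(),len(c)) if len(c) else None,end="; ")
print()
for n in("side","top"):
    c=optics.get_calibration(n); V=c["view"]; print(n,"cam at",(-V[:3,:3].T@V[:3,3]).round(3))
E
```

```text
[ 0.48436297 -0.13102831  0.03889292] [-1.900e-02  9.998e-01 -4.000e-04  9.000e-04] [-0.3931  0.1973 -0.4856  0.886   0.     -0.4312]
0 [327.9 171.7] [372.9 254.3]
0.03 [328.9 158.4] [376.  253.8]
0.06 [329.9 144.5] [379.3 253.2]
0.1 [331.3 125.3] [384.2 252.3]
0.15 [333.1  99.9] [391.  251.1]
110 (np.int64(328), np.int64(344), 17); 113 (np.int64(329), np.int64(344), 16); 116 (np.int64(321), np.int64(342), 19); 119 (np.int64(322), np.int64(341), 12); 122 (np.int64(322), np.int64(341), 11); 125 (np.int64(331), np.int64(341), 10); 128 (np.int64(324), np.int64(341), 9); 131 (np.int64(323), np.int64(340), 8); 134 (np.int64(324), np.int64(331), 8); 137 (np.int64(324), np.int64(339), 16); 140 (np.int64(309), np.int64(338), 16); 143 (np.int64(325), np.int64(334), 10); 146 (np.int64(325), np.int64(334), 10); 149 (np.int64(325), np.int64(334), 10); 152 (np.int64(325), np.int64(333), 9); 155 (np.int64(331), np.int64(331), 1); 158 (np.int64(314), np.int64(316), 2); 161 None; 164 None; 167 None; 170 None; 173 None; 176 None; 179 (np.int64(302), np.int64(307), 4); 
side cam at [0.549 0.707 0.591]
top cam at [0.463 0.021 0.91 ]
```

```bash
python3 - <<'E'
from h import *
from plant import r
e=r.read_ee_pos()
print(r.servo_line([e[0],e[1],-.025],speed=.03,f_stop=6),r.read_ee_pos(),r.read_ft_force().round(1),r.read_clock())
b=cv2.imread("pics/side0.png")[:,:,::-1].astype(int); s=optics.snapshot("side").astype(int)
m=(np.abs(s-b).sum(2)>60)
for row in range(146,190,2):
    c=np.where(m[row,318:345])[0]+318
    print(row,(c.min(),c.max(),len(c)) if len(c) else None,end="; ")
i=s[90:270,220:400]; j=optics.snapshot("top")[170:350,280:460]
cv2.imwrite("pics/c.png",cv2.resize(np.hstack([i,j]).astype(np.uint8)[:,:,::-1],None,fx=2.2,fy=2.2,interpolation=2))
E
```

```text
True [ 0.48403477 -0.13093134 -0.01286592] [-0.9  0.4  4.9] 17.4083
146 (np.int64(321), np.int64(339), 19); 148 (np.int64(321), np.int64(339), 19); 150 (np.int64(321), np.int64(339), 19); 152 (np.int64(321), np.int64(339), 19); 154 (np.int64(322), np.int64(340), 19); 156 (np.int64(322), np.int64(339), 18); 158 (np.int64(322), np.int64(338), 17); 160 (np.int64(322), np.int64(338), 17); 162 (np.int64(323), np.int64(337), 15); 164 (np.int64(323), np.int64(336), 14); 166 (np.int64(318), np.int64(333), 11); 168 (np.int64(325), np.int64(332), 8); 170 (np.int64(323), np.int64(332), 9); 172 (np.int64(322), np.int64(332), 9); 174 (np.int64(318), np.int64(332), 11); 176 (np.int64(318), np.int64(332), 11); 178 (np.int64(318), np.int64(331), 8); 180 (np.int64(318), np.int64(319), 2); 182 None; 184 None; 186 None; 188 None;
```

View pics/c.png

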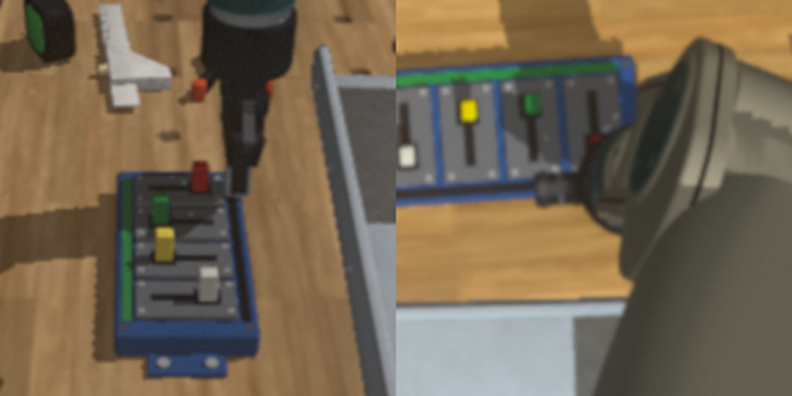

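The c.png crop shows the tip resting on the box rim at side pixel (328,179). The top of the rim is at z≈0.024 but the TCP reads −0.013. So the tip is really about 38 mm higher than reported, while x and y agree. I'll repeat the pushes with z corrected.

```bash
python3 - <<'E'
from h import *
from plant import r
from scipy.spatial.transform import Rotation as Ro
a=.038; q=(Ro.from_euler('z',a)*Ro.from_euler('y',np.pi)).as_quat(); u=np.array([np.cos(a),np.sin(a),0])
ok=True
for k,p,s in(("R",[.5174,-.1294,.001],1),("Y",[.5466,-.029,.001],-1)):
    p=np.array(p); st=p-s*.034*u; up=st+[0,0,.055]
    if k=="R": r.servo_line(st,speed=.05)
    else:
        r.movep(up,q); hit=r.servo_line(st,speed=.08,f_stop=12); print("down hit",hit,r.read_ee_pos().round(4))
        if hit: r.servo_line(up); break
    hit=r.servo_line(p+s*(.036-.018+.006)*u,speed=.035,f_stop=8)
    e=r.read_ee_pos(); print(k,"push",hit,e.round(4),"travel",round(s*(e-p)@u+.018,4),r.read_ft_force().round(1))
    e=e-s*.012*u; r.servo_line(e,speed=.06); r.servo_line(e+[0,0,.07],speed=.15)
r.movep([.35,.3,.22],q)
o=[optics.snapshot(n)[b[0]:b[1],b[2]:b[3],::-1] for n,b in(("side",(155,265,260,350)),("top",(190,270,245,405)))]
o[0]=np.pad(o[0],((0,0),(0,0),(0,0))); o[1]=np.pad(o[1],((0,30),(0,0),(0,0)))
cv2.imwrite("pics/d.png",cv2.resize(np.hstack(o),None,fx=3.2,fy=3.2,interpolation=2))
print(r.read_clock(),r.read_ft_force().round(1))
E
```

```text
R push True [ 5.340e-01 -1.285e-01  3.000e-04] travel 0.0346 [-0.2  0.5 -0.5]
down hit False [ 0.581  -0.0278  0.0012]
Y push True [ 0.5311 -0.0296  0.0012] travel 0.0335 [1.2 0.2 0.5]
25.5167 [-0.6 -0.1 -0.4]
```

View pics/d.png

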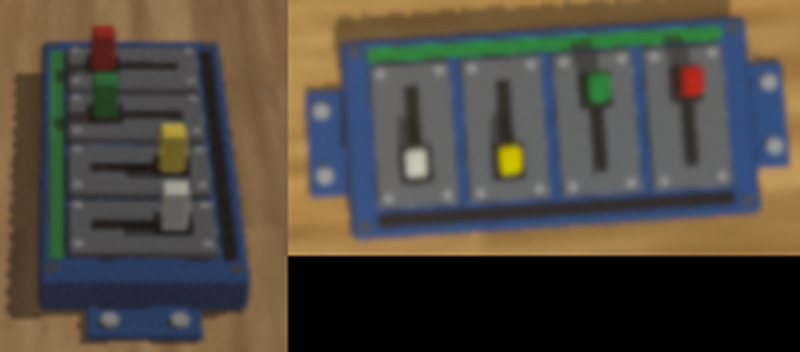

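In d.png red at (692,80) lines up with green at (599,88) at the green-stripe end. Yellow at (510,160) lines up with white at (416,163) at the black-stripe end. The arm is clear of everything.

```bash
python3 -c "
from plant import r,close_job
print(abs(r.read_qvel()).max()); print(close_job())"
```

```text
0.0025772688881687857
the job is handed in; nothing more can be done
None
```

The job is handed in: the last pictures show red and green on and yellow and white off, with the arm clear at about 25.5 s; red and yellow were pushed to their stops on a second try, after the first passed over them because the finger tips sit about 38 mm higher than the TCP reading, and green and white were already set and left alone.

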